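# Empty the scrap tray into the bench bin

## Task

Take the metal tray by its red handle, carry it level with its three dead parts to the blue scrap bin, and hook its turned-down front lip over the bin's rim on the side facing the mat. Then swing the handle end up, with the lip staying on the rim as the pivot, until all three parts have slid into the bin. Put the empty tray back flat on the middle of its black mat and let go, without disturbing the other things on the bench.

Things in the scene. Friction and masses are not known exactly. Their poses are not given: they have to be found in the camera images.
- tray: Open bright-metal tray, 136 mm long (x), 134 wide (y), 0.2 to 0.29 kg. Origin under its centre at the foot of its two black skids, z up. Skids: 10 mm wide at y = +-45, x = -64 to 34 mm. Floor z = 16 to 19 mm; 3 mm walls to z = 44 at the back (-x) and sides. The front (+x) is open: parts slide out there. Under the front edge hangs a lip (see tray_lip), the red handle is behind (tray_tab).
- tray_tab (a point): Grasp point on the tray's red handle: x = -94, y = 0, z = 67 mm in the tray's frame. The handle is a flat tab 8 mm thick, 50 mm wide (along the tray's y), 55 mm long, behind the back wall; it slopes up and backwards 30 degrees from vertical, along (-0.5, 0, 0.866) in the tray's frame, and ends 19 mm past this point. Its underside is free down to the bench.
- tray_slot (a point): Middle of the slot under the tray that drops over the bin's rim, on the floor's underside: x = 49.5, y = 0, z = 16 mm in the tray's frame. The slot is 31 mm long, from the skids' ends (x = 34) to the lip (x = 65), open downwards. With the rim bead's centre line at about x = 45, z = 11 mm in the tray's frame the tray turns on it freely from level to 70 degrees nose down.
- tray_lip (a point): Middle of the lower edge of the tray's lip: x = 66.5, y = 0, z = 8 mm in the tray's frame. The lip is 110 mm wide (y), 3 mm thick (x = 65 to 68 mm) and hangs from the floor down to z = 8 mm.
- bin: Blue open scrap bin, fixed to the bench: 180 mm (x) by 210 mm (y), 85 mm high, walls and floor 4 mm thick, a round bead 10 mm in diameter along the top. Origin under its centre, z up. Its near rim, where the tray is hooked, is the 210 mm side at x = -90 mm that faces the mat; its x axis points from that rim into the bin, the way the tray pours.
- bin_rim (a point): Middle of the top of the bin's near rim: x = -90, y = 0, z = 85 mm in the bin's frame; axes as the bin's. The bead's centre line is 5 mm below.
- mat: Black rubber mat under the tray, fixed, 200 mm (x) by 170 mm (y), 3 mm thick. Origin at the centre of its underside.
- heatsink: Scrap part: black finned heat sink 62 x 34 x 24 mm. Origin at the centre of its underside. 50 to 100 g.
- transformer: Scrap part: yellow wound transformer with a steel band, 65 x 34 x 20 mm. Origin at the centre of its underside. 55 to 115 g.
- module: Scrap part: green circuit module with a steel cover, 70 x 32 x 16 mm. Origin at the centre of its underside. 40 to 85 g. The three parts lie side by side in the tray, long sides along its x, in any order; they start to slide when the tray is tilted by some 25 to 40 degrees.
- spray: Bystander: spray can, 52 mm in diameter, 190 mm high. Origin under its centre.
- tin: Bystander: flat metal tin 88 x 133 x 24 mm. Origin under its centre.
- spool: Bystander: solder spool 60 mm in diameter, 38 mm high. Origin under its centre.
- driver: Bystander: orange screwdriver, 170 mm long, lying along its x.
- wrench: Bystander: wrench, 140 mm long, lying along its x.
- relaybox: Bystander: green box 60 x 90 x 40 mm. Origin under its centre.
- flux: Bystander: amber jar with black cap, 48 mm in diameter, 60 mm high. Origin under its centre.
Things that resemble listed ones, but are neither listed nor needed, are in the scene too. Of the things like the transformer, leave any that is orange; of the rest the smaller one is meant.

How it is judged:
On the way, in this order (a step that is already met when the one before it is completed fails the run):
1. the tray, level and with all three parts in it, is hooked on the bin's near rim: it rests on the bin with its lip inside and below the rim's top (tilt under 17 degrees) (x of tray_lip in the frame of bin_rim between 0.002 and 0.045 m and z of tray_lip in the frame of bin_rim between -0.025 and 0 m and x of tray_slot in the frame of bin_rim between -0.025 and 0.03 m and y of tray_lip in the frame of bin_rim between -0.045 and 0.045 m and angle between tray's own z axis and vertical below 0.3 rad and contact force between tray and bin above 0.3 N and x of heatsink in the frame of tray between -0.07 and 0.07 m and y of heatsink in the frame of tray between -0.066 and 0.066 m and z of heatsink in the frame of tray between 0.01 and 0.05 m and x of transformer in the frame of tray between -0.07 and 0.07 m and y of transformer in the frame of tray between -0.066 and 0.066 m and z of transformer in the frame of tray between 0.01 and 0.05 m and x of module in the frame of tray between -0.07 and 0.07 m and y of module in the frame of tray between -0.066 and 0.066 m and z of module in the frame of tray between 0.01 and 0.05 m), for 0.1 s.
2. the tray is tipped up by more than 20 degrees with its slot still over the rim (within about 30 mm) and all three parts are in the bin (x of tray_slot in the frame of bin_rim between -0.03 and 0.04 m and z of tray_slot in the frame of bin_rim between -0.035 and 0.03 m and y of tray_slot in the frame of bin_rim between -0.06 and 0.06 m and z of tray_lip in the frame of bin_rim below 0.003 m and x of tray_lip in the frame of bin_rim above -0.002 m and angle between tray's own z axis and vertical above 0.35 rad and x of heatsink in the frame of bin between -0.09 and 0.09 m and y of heatsink in the frame of bin between -0.105 and 0.105 m and z of heatsink in the frame of bin between -0.005 and 0.075 m and x of transformer in the frame of bin between -0.09 and 0.09 m and y of transformer in the frame of bin between -0.105 and 0.105 m and z of transformer in the frame of bin between -0.005 and 0.075 m and x of module in the frame of bin between -0.09 and 0.09 m and y of module in the frame of bin between -0.105 and 0.105 m and z of module in the frame of bin between -0.005 and 0.075 m), for 0.1 s.
At the end, for the whole second after the job is handed in: All three parts lie inside the bin, below its rim; the tray stands flat (within 4.5 degrees) on the mat, its centre within 40 mm of the mat's centre; everything is at rest and let go; no bystander was moved by more than 30 mm (x of heatsink in the frame of bin between -0.09 and 0.09 m and y of heatsink in the frame of bin between -0.105 and 0.105 m and z of heatsink in the frame of bin between -0.005 and 0.075 m and x of transformer in the frame of bin between -0.09 and 0.09 m and y of transformer in the frame of bin between -0.105 and 0.105 m and z of transformer in the frame of bin between -0.005 and 0.075 m and x of module in the frame of bin between -0.09 and 0.09 m and y of module in the frame of bin between -0.105 and 0.105 m and z of module in the frame of bin between -0.005 and 0.075 m and angle between tray's own z axis and vertical below 0.08 rad and horizontal distance between tray and mat below 0.04 m and z of tray in the frame of mat between 0 and 0.008 m and linear speed of each of heatsink, transformer, module, tray below 0.02 m/s); the robot touches nothing.
It fails at once if one of the other things on the bench (spray can, tin, spool, screwdriver, wrench, green box, jar) is moved by more than 30 mm (distance of any of spray, tin, spool, driver, wrench, relaybox, flux from where it was at the start of the episode above 0.03 m).
It also fails if it takes over 54 s, if anything falls off the work surface, if the arm or the gripper's body presses on something with over 40 N, if the wrist force passes 120 N, or if a joint passes its speed limit or range.

## Robot

A 6-joint arm with a two-finger parallel gripper is mounted at the origin on the work surface. World frame = base frame: x ahead of the robot, y to its left, z up, the work surface at z = 0. Lengths are in m, angles in rad, forces in N, time in s.
With the tool pointing down it reaches from about 0.3 to 0.75 m from the base axis. Payload 8.5 kg.
Tool frame: the origin (TCP) lies on the centre line of the jaws, within the pads' length; the fingertips stand bot.tips_ahead ahead of it and the grasp point (between the pads) lies 8 mm behind it (bot.tips_ahead is the distance from the TCP to the fingertips, in m); z points along the fingers, y is the line along which they close (so a half turn about z gives the same grasp; the last joint's range is limited). The gripper opens to 85 mm and grips with 20 to 120 N. Pads are 22 mm wide; open, the fingers measure 114 mm over their backs; the gripper's body (76 mm by 85 mm) begins 54 mm behind the grasp point. The pads swing forward as they close: fully open they stand 13 mm farther back than shut.
Start: joints at [-1.457, 0.381, 1.297, -0, 1.464, -0.215], TCP at [0.178, -0.521, 0.242] pointing down, gripper open.
Joint ranges: [-3.11, 3.11], [-0.89, 2.33], [0.22, 2.48], [-1.42, 4.56], [0.17, 2.85], [-2.88, 2.88]. Speed limits (rad/s): [2.39, 2.39, 3.14, 3.14, 3.14, 3.14].

## Interface

Orientations are given as a unit quaternion [w, x, y, z].
In Python, from plant import bot gives the robot as it stands. Calls block until the motion is done:
- bot.move_pose(position, orientation): joint-space move of the TCP to a pose.
- bot.servo_line(position, ori=None, vel=0.15): straight line of the TCP; ori=None keeps the orientation; vel is the mean speed in m/s.
- bot.set_joints(angles): joint-space move.
- bot.move_gripper(opening, force=None): finger opening in m; force is the grip in N (None keeps the last); returns when the fingers have stopped.
- bot.wait(seconds).
- bot.solve_ik(position, orientation): joint angles nearest the present ones, or None.
- bot.sense(): the state.
- bot.read_camera(name): name is "side" or "top"; returns the picture (420x560x3 uint8, red, green, blue); there is no depth.
- bot.camera_params(name): a dict with "vfov" (degrees; the focal length in pixels is half the picture's height over the tangent of half this angle, whatever the lens; pixels are square), "cx", "cy" (the principal point, pixels), "k1" (the pictures are not rectified: a ray, as slopes to the right and down, at radius r is drawn at 1 + k1 r^2 times it, then the intrinsics apply), "R" (3x3) and "t" (3): a world point X has camera coordinates R X + t. Camera axes: x right, y down, z forward; pixel columns grow to the right and rows downward; lengths in m; the calibration is good to about 2 mm. A picture is of the moment at which its call begins. camera_params takes no time and is no camera call.
A pose or a line that the arm cannot do raises bot.IKError and nothing moves.
- bot.job_done(): hands the job in; it is judged then, once.
The state is a dict: "clock": time; "q": joint angles; "qvel": joint speeds; "joint_efforts": joint torques, N m; "tool_pos": TCP position; "ee_rot": TCP orientation; "ft_force": force on the tool from outside, world axes, zero at the start; "ft_torque": the same for the moment, N m; "gripper_width": finger opening in m; "finger_force": force on a finger pad.
Only numpy, scipy, OpenCV 4.12 (cv2) and the standard library are available. Lean on these libraries where they do the work, as an engineer would, in place of code of your own. Each camera call takes 0.05 s, during which the arm holds its last target. There are 200 camera calls.

## Working session

There is one attempt and no reset: what is moved stays moved. The work goes in short steps, each a Python script; the robot and the scene stay as the last script left them, time stands still between calls to the robot, and variables do not carry over. Pictures are saved under pics/ and viewed, at most 10 in all, crops included, and the job is handed in when it is done.

```bash
ls; mkdir -p pics; python3 - <<'E'
from plant import bot
import cv2
for n in("top","side"):
    im=bot.read_camera(n); cv2.imwrite(f"pics/{n}0.png",im[:,:,::-1]); p=bot.camera_params(n); print(n,p)
print(bot.tips_ahead,bot.sense())
E
```

```text
pics
top {'vfov': 46.570139611747706, 'cx': 285.5905446144421, 'cy': 204.5853256480164, 'k1': -0.16724036836806827, 'R': array([[-0.00138746, -0.99985262, -0.01711184],
       [-0.99256508,  0.00345958, -0.12166594],
       [ 0.12170721,  0.01681581, -0.99242359]]), 't': array([0.00161363, 0.53917367, 1.10384176])}
side {'vfov': 46.31711013475188, 'cx': 277.1612068465394, 'cy': 205.88576152113666, 'k1': -0.11872052091292762, 'R': array([[-0.9329431 , -0.35944942,  0.02032921],
       [-0.24184328,  0.58386819, -0.77499017],
       [ 0.26670019, -0.72793822, -0.63164623]]), 't': array([0.52367046, 0.2152416 , 1.01473734])}
0.011 {'clock': 0.1, 'q': array([-1.45728599e+00,  3.81164865e-01,  1.29815265e+00,  8.31278981e-06,
        1.46361673e+00, -2.15269805e-01]), 'qvel': array([ 2.24489823e-05,  1.97409126e-03, -3.63943371e-03, -7.99684483e-04,
       -1.04192650e-03,  1.35584677e-04]), 'joint_efforts': array([ 4.56239170e-03, -4.49220622e+01, -2.31657940e+01, -7.84246890e-05,
        3.60116486e-03,  4.53742166e-05]), 'tool_pos': array([ 0.17757602, -0.52028697,  0.24176495]), 'ee_rot': array([-6.69719911e-04,  9.86518205e-01,  1.63650179e-01,  3.82422042e-05]), 'ft_force': array([-0.39295301,  0.28923047, -1.02217497]), 'ft_torque': array([ 0.01809159, -0.03107147, -0.008339  ]), 'finger_force': 0.0, 'gripper_width': 0.08557542211999883}
```

View pics/top0.png

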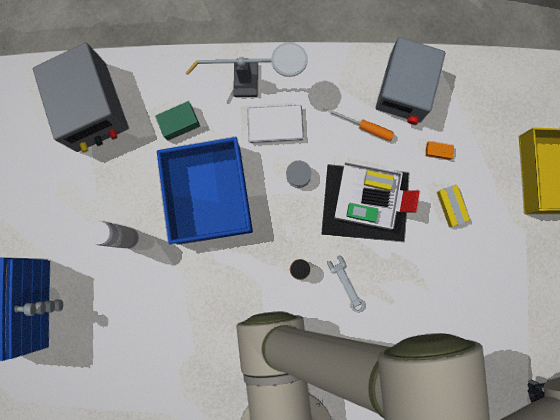

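View pics/side0.png

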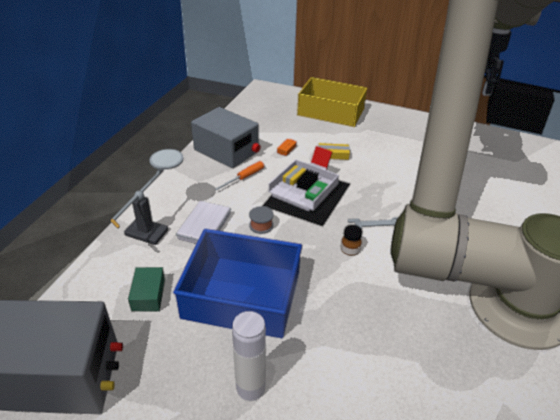

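The top view has the tray on the mat at about (370,195), with its red handle at (410,201) pointing right (−y). The bin is at (205,190) and its near rim is on the right. The side view shows the same layout. Next I'll zoom in for corner pixels.

```bash
cat > h.py <<'E'
import numpy as np, cv2
from plant import bot
from scipy.spatial.transform import Rotation as Rn
def K(n):
    p=bot.camera_params(n); f=210/np.tan(np.radians(p["vfov"]/2)); return p,f
def ray(n,uv):
    p,f=K(n); d=(np.asarray(uv,float).reshape(-1,2)-[p["cx"],p["cy"]])/f
    r=np.linalg.norm(d,axis=1,keepdims=True); ru=r.copy()
    for _ in range(20): ru=r/(1+p["k1"]*ru**2)
    s=d*ru/np.maximum(r,1e-9); c=-p["R"].T@p["t"]
    return c,np.c_[s,np.ones(len(s))]@p["R"]
def cast(n,uv,z):
    c,d=ray(n,uv); return c+d*((z-c[2])/d[:,2])[:,None]
def proj(n,X):
    p,f=K(n); Y=np.asarray(X).reshape(-1,3)@p["R"].T+p["t"]; s=Y[:,:2]/Y[:,2:]
    r2=(s**2).sum(1,keepdims=True); return s*(1+p["k1"]*r2)*f+[p["cx"],p["cy"]]
def tri(a,b):  # top pixel, side pixel
    (c1,d1),(c2,d2)=ray("top",a),ray("side",b); d1,d2=d1[0],d2[0]
    s=np.linalg.lstsq(np.c_[d1,-d2],c2-c1,rcond=None)[0]; P,Q=c1+s[0]*d1,c2+s[1]*d2
    return (P+Q)/2,np.linalg.norm(P-Q)
E
python3 - <<'E'
import cv2
T=cv2.imread("pics/top0.png");S=cv2.imread("pics/side0.png")
def crop(im,x0,x1,y0,y1,k,n): cv2.imwrite(f"pics/{n}.png",cv2.resize(im[y0:y1,x0:x1],None,fx=k,fy=k,interpolation=cv2.INTER_CUBIC))
crop(T,150,260,130,250,5,"tbin");crop(T,315,435,155,245,6,"ttray")
crop(S,170,310,225,335,5,"sbin");crop(S,260,355,140,225,7,"stray")
E
```

```text
(no output)
```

View pics/tbin.png

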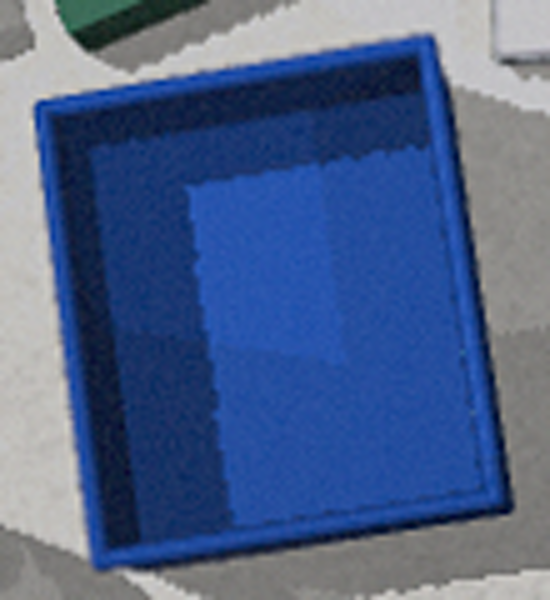

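View pics/ttray.png

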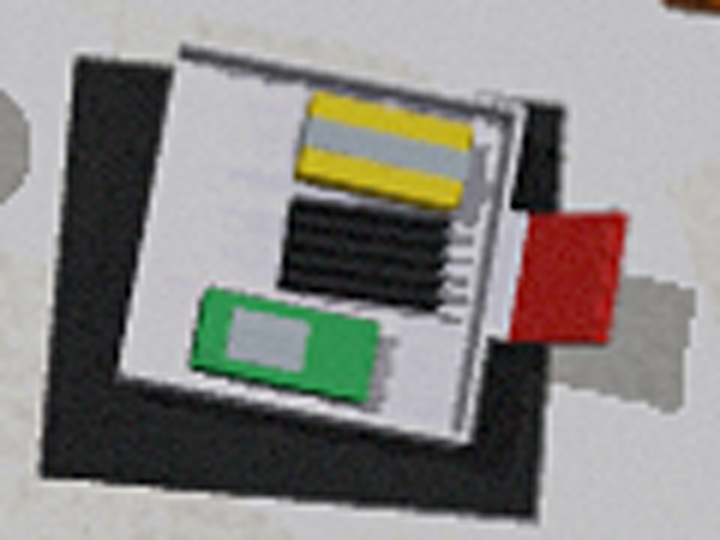

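View pics/sbin.png

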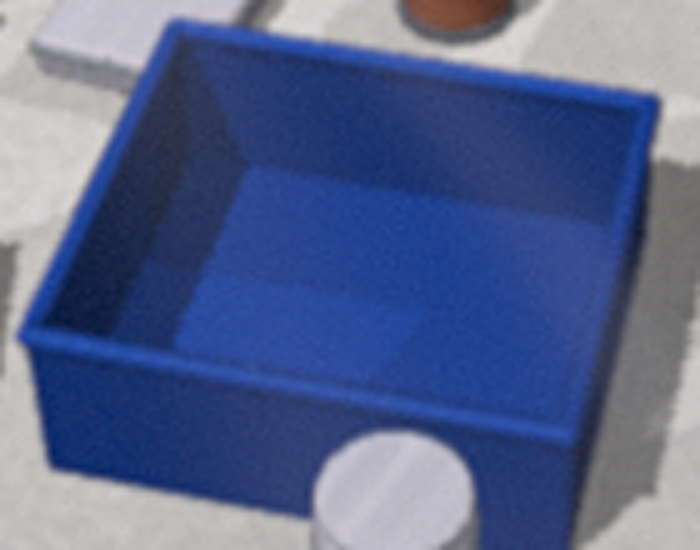

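View pics/stray.png

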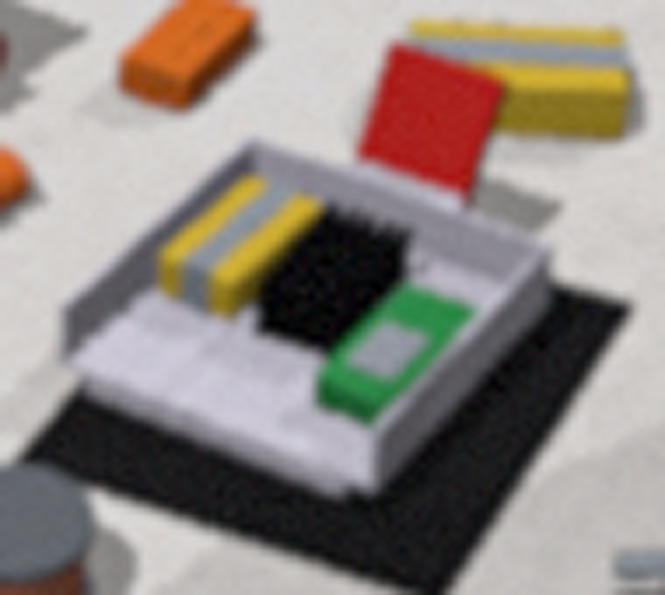

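The crops give clear corner pixels for the bin's bead, the tray walls, the tab and the mat in both views. I'll triangulate those.

```bash
python3 - <<'E'
from h import *
np.set_printoptions(precision=4,suppress=True)
o=lambda a,k,off:(np.array(a)+.5)/k-.5+off
tb=o([(428,43),(502,507),(100,558),(42,107)],5,[150,130]); sb=o([(178,27),(652,103),(572,435),(28,335)],5,[170,225])
print("bin NL? TR,BR,BL,TL"); B=cast("top",tb,.084)
for a,b,c in zip(tb,sb,B): print(tri(a,b),c,cast("side",b,.084))
tt=o([(520,101),(468,441),(182,47),(120,380),(628,213),(610,343)],6,[315,155]); st=o([(252,143),(548,255),(65,314),(380,435),(397,45),(503,85)],7,[260,140])
print("tray backL backR frontL frontR tabL tabR")
for a,b,z in zip(tt,st,[.047]*4+[.0865]*2): print(tri(a,b),cast("top",a,z),cast("side",b,z))
m=cast("top",o([(75,57),(565,103),(535,522),(40,478)],6,[315,155]),.003); print("mat",m,m.mean(0),[np.linalg.norm(m[i]-m[i-1]) for i in range(4)])
for n,uv in (("spool",(298,173)),("flux",(300,268)),("tin",(275,124)),("spraytop",(110,234)),("wrench",(337,262))): print(n,cast("top",[uv],{"spool":.038,"flux":.06,"tin":.024,"spraytop":.19,"wrench":0.005}[n]))
E
```

```text
bin NL? TR,BR,BL,TL
(array([0.6863, 0.1143, 0.0821]), np.float64(0.0003541481706890912)) [0.6856 0.114  0.084 ] [[0.6854 0.1162 0.084 ]]
(array([0.4776, 0.0793, 0.0808]), np.float64(0.006364170128083335)) [0.4742 0.0784 0.084 ] [[0.4798 0.0829 0.084 ]]
(array([0.4506, 0.2592, 0.0828]), np.float64(0.001508331904719718)) [0.4513 0.259  0.084 ] [[0.4496 0.26   0.084 ]]
(array([0.6582, 0.2928, 0.0827]), np.float64(0.0001984450692499955)) [0.658  0.2924 0.084 ] [[0.6574 0.2937 0.084 ]]
tray backL backR frontL frontR tabL tabR
(array([ 0.6137, -0.2707,  0.0452]), np.float64(0.0024174880690982703)) [[ 0.6145 -0.2701  0.047 ]] [[ 0.6116 -0.2682  0.047 ]]
(array([ 0.4837, -0.2464,  0.0429]), np.float64(0.0024948496553483007)) [[ 0.4822 -0.2458  0.047 ]] [[ 0.4838 -0.2406  0.047 ]]
(array([ 0.6373, -0.1382,  0.0453]), np.float64(0.002031800029251041)) [[ 0.6359 -0.1383  0.047 ]] [[ 0.6375 -0.1361  0.047 ]]
(array([ 0.5076, -0.1119,  0.0479]), np.float64(0.0029147634268656586)) [[ 0.5063 -0.1123  0.047 ]] [[ 0.5093 -0.1128  0.047 ]]
(array([ 0.565 , -0.3014,  0.0844]), np.float64(0.0005388629320429737)) [[ 0.5644 -0.3009  0.0865]] [[ 0.5644 -0.2981  0.0865]]
(array([ 0.5178, -0.2929,  0.0827]), np.float64(0.003869892890001438)) [[ 0.5155 -0.2923  0.0865]] [[ 0.5184 -0.2869  0.0865]]
mat [[ 0.6412 -0.0997  0.003 ]
 [ 0.6222 -0.2985  0.003 ]
 [ 0.4529 -0.281   0.003 ]
 [ 0.4716 -0.0838  0.003 ]] [ 0.547  -0.1907  0.003 ] [np.float64(0.17032953661766959), np.float64(0.19976096507028632), np.float64(0.170134012065652), np.float64(0.1980935870970051)]
spool [[ 0.6129 -0.0289  0.038 ]]
flux [[ 0.3924 -0.0323  0.06  ]]
tin [[0.7359 0.0257 0.024 ]]
spraytop [[0.4604 0.3579 0.19  ]]
wrench [[ 0.4057 -0.1203  0.005 ]]
```

Estimates:
- **Tray:** centre (0.5605, −0.192), yaw about 79.8°.
- **Bin:** near-rim middle about (0.5815, 0.0973), yaw about 98.9°.
- **Mat:** centre (0.547, −0.191), yaw 84.5°.

I'll check reachability for both jaw signs, then go to the pre-grasp pose.

```bash
cat >> h.py <<'E'
TR=(np.array([.5605,-.1918,.003]),79.8); RIM=np.array([.5815,.0973,.080]); BY=98.9; MAT=(np.array([.547,-.1907,.003]),84.5)
BEAD=np.array([.046,0,.011]); SIGN=1
def rot(yaw,pitch=0): return Rn.from_euler("ZY",[yaw,pitch],degrees=True)
def tool(org,yaw,pitch=0,back=0,s=None):
    """TCP pose with the tray at org; back = retreat along the tab"""
    s=SIGN if s is None else s
    z=np.array([.5,0,-.866]); z/=np.linalg.norm(z); y=s*np.array([-z[2],0,z[0]]); x=np.cross(y,z)
    R=rot(yaw,pitch); p=np.asarray(org)+R.apply(np.array([-.094,0,.067])+z*(.008-back))
    q=(R*Rn.from_matrix(np.c_[x,y,z])).as_quat()
    return p,np.r_[q[3],q[:3]]
def hook(pitch=0,dz=0,dx=0):
    """tray origin with BEAD on the rim's bead"""
    R=rot(BY,pitch); return RIM+[0,0,dz]+rot(BY).apply([dx,0,0])-R.apply(BEAD)
def go(org,yaw,pitch=0,back=0,vel=.15):
    p,q=tool(org,yaw,pitch,back); bot.servo_line(p,ori=q,vel=vel)
E
python3 - <<'E'
from h import *
np.set_printoptions(precision=2,suppress=True)
up=np.array([0,0,.13])
for s in(1,-1):
    print(s)
    for n,a in [("pre",(*TR,0,.09)),("gr",(*TR,)),("lift",(TR[0]+up,TR[1])),("above",(hook(0,.04),BY))]+[(f"t{t}",(hook(t),BY,t)) for t in(0,20,40,55,65)]+[("mat",MAT)]:
        print(n,tool(*a,s=s)[0],bot.solve_ik(*tool(*a,s=s)))
E
```

```text
1
pre [ 0.54 -0.32  0.14] [-0.89  0.72  1.08  0.39  1.69 -2.3 ]
gr [ 0.54 -0.28  0.06] [-0.83  0.77  1.23  0.41  1.49 -2.33]
lift [ 0.54 -0.28  0.19] [-0.83  0.63  1.09  0.41  1.74 -2.22]
above [ 0.6  -0.04  0.17] [-0.43  0.63  1.18  0.43  1.64 -2.2 ]
t0 [ 0.6  -0.04  0.13] [-0.43  0.67  1.23  0.43  1.56 -2.24]
t20 [ 0.6  -0.01  0.17] [-0.28  0.54  1.25  0.16  1.43 -2.04]
t40 [0.59 0.03 0.21] [-0.09  0.48  1.25 -0.17  1.37 -1.78]
t55 [0.59 0.06 0.22] [ 0.08  0.49  1.25 -0.44  1.39 -1.57]
t65 [0.58 0.08 0.22] [ 0.18  0.52  1.24 -0.62  1.43 -1.43]
mat [ 0.54 -0.28  0.06] [-0.83  0.77  1.22  0.38  1.52 -2.4 ]
-1
pre [ 0.54 -0.32  0.14] [-0.89  0.72  1.08  0.39  1.69  0.84]
gr [ 0.54 -0.28  0.06] [-0.83  0.77  1.23  0.41  1.49  0.81]
lift [ 0.54 -0.28  0.19] [-0.83  0.63  1.09  0.41  1.74  0.92]
above [ 0.6  -0.04  0.17] [-0.43  0.63  1.18  0.43  1.64  0.94]
t0 [ 0.6  -0.04  0.13] [-0.43  0.67  1.23  0.43  1.56  0.91]
t20 [ 0.6  -0.01  0.17] [-0.28  0.54  1.25  0.16  1.43  1.1 ]
t40 [0.59 0.03 0.21] [-0.09  0.48  1.25 -0.17  1.37  1.36]
t55 [0.59 0.06 0.22] [ 0.08  0.49  1.25 -0.44  1.39  1.57]
t65 [0.58 0.08 0.22] [ 0.18  0.52  1.24 -0.62  1.43  1.71]
mat [ 0.54 -0.28  0.06] [-0.83  0.77  1.22  0.38  1.52  0.74]
```

Every pose is reachable and smooth with sign −1. Now the grasp and a small lift.

```bash
sed -i 's/SIGN=1/SIGN=-1/' h.py; python3 - <<'E'
from h import *
np.set_printoptions(precision=3,suppress=True)
S=lambda m:print(m,{k:bot.sense()[k] for k in("clock","tool_pos","ft_force","ft_torque","gripper_width","finger_force")})
bot.move_gripper(.055,60)
bot.move_pose(*tool(*TR,0,.09)); S("pre")
go(*TR,vel=.1); S("at")
bot.move_gripper(0.0,110); S("grip")
go(TR[0]+[0,0,.03],TR[1],vel=.06); S("lift")
for n in("top","side"): cv2.imwrite(f"pics/{n}1.png",bot.read_camera(n)[:,:,::-1])
T=cv2.imread("pics/top1.png")[130:270,300:470];D=cv2.imread("pics/side1.png")[110:250,240:410]
cv2.imwrite("pics/lift.png",cv2.resize(np.hstack([T,D]),None,fx=2.35,fy=2.35,interpolation=cv2.INTER_CUBIC))
E
```

```text
pre {'clock': 2.0583, 'tool_pos': array([ 0.536, -0.325,  0.141]), 'ft_force': array([-0.125, -0.204, -0.212]), 'ft_torque': array([-0.239,  0.108,  0.056]), 'gripper_width': 0.0550039660679906, 'finger_force': 0.0}
at {'clock': 3.1083, 'tool_pos': array([ 0.545, -0.281,  0.064]), 'ft_force': array([-0.035,  0.071,  1.097]), 'ft_torque': array([-0.251,  0.085,  0.027]), 'gripper_width': 0.05483014213246824, 'finger_force': 0.0}
grip {'clock': 3.6, 'tool_pos': array([ 0.545, -0.281,  0.063]), 'ft_force': array([ 0.241, -0.797, -0.377]), 'ft_torque': array([-0.28 ,  0.122, -0.035]), 'gripper_width': 0.006534046785253728, 'finger_force': 107.3820948600769}
lift {'clock': 4.25, 'tool_pos': array([ 0.544, -0.28 ,  0.093]), 'ft_force': array([ 0.341,  0.019, -4.639]), 'ft_torque': array([-0.97 ,  0.165,  0.008]), 'gripper_width': 0.006965051837862621, 'finger_force': 107.29662537574768}
```

View pics/lift.png

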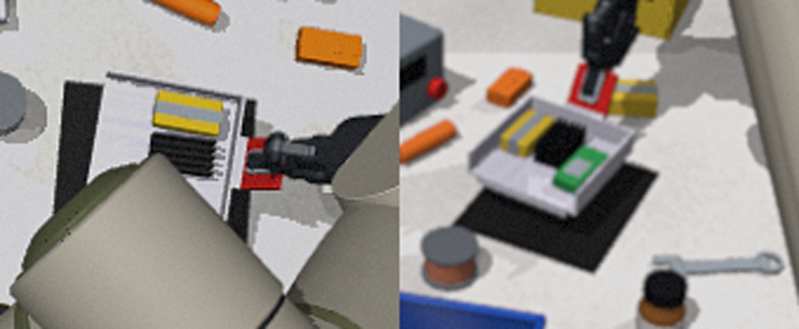

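The tray is held and lifted about level. All three parts are in it and the weight is about 5 N. Next I'll carry it to hover over the rim.

```bash
python3 - <<'E'
from h import *
np.set_printoptions(precision=3,suppress=True)
c=(np.array([(524,97),(634,130),(470,152)])+.5)/2.35-.5+[240-170,110]
W=np.array([[-.068,-.067,.044],[-.068,.067,.044],[.068,-.067,.044]])
print(c-proj("side",TR[0]+[0,0,.03]+rot(TR[1]).apply(W)))
h=hook(0,.035); go(np.r_[TR[0][:2],h[2]],TR[1],vel=.1)
go(h,BY,vel=.12); bot.wait(.3)
s=bot.sense(); print(s["clock"],s["tool_pos"]-tool(h,BY)[0],s["ft_force"],s["ft_torque"])
for n in("top","side"): cv2.imwrite(f"pics/{n}2.png",bot.read_camera(n)[:,:,::-1])
T=cv2.imread("pics/top2.png")[120:260,150:350];D=cv2.imread("pics/side2.png")[160:340,170:370]
k=lambda a,f:cv2.resize(a,None,fx=f,fy=f,interpolation=cv2.INTER_CUBIC)
D=k(D,2);T=k(T,2);o=np.zeros((360,800,3),np.uint8);o[:280,:400]=T;o[:,400:]=D;cv2.imwrite("pics/hover.png",o)
E
```

```text
[[-2.679  0.88 ]
 [-0.587 -0.419]
 [ 1.001 -0.253]]
7.7417 [-0. -0.  0.] [ 0.472  0.093 -5.516] [-1.017 -0.1   -0.   ]
```

View pics/hover.png

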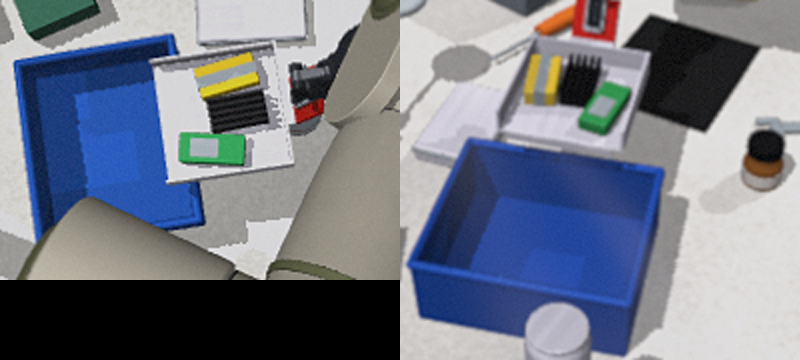

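The tray hovers level over the near rim with the parts inside. The front-left corner is at about (226,151) in the top view and the front edge runs (219,228)–(281,233) in the side view. I'll compare those with the predicted corners.

```bash
python3 - <<'E'
from h import *
np.set_printoptions(precision=3,suppress=True)
h=hook(0,.035)
P=lambda w:h+rot(BY).apply(w)
FL,FR,BL,BR=[.068,-.067,.044],[.068,.067,.044],[-.068,-.067,.044],[-.068,.067,.044]
fl,fr=[.068,-.055,.012],[.068,.055,.012]
a=lambda l,x:(np.array(l)+.5)/2-.5+x
print("top  FL BL fr",a([(152,60),(279,42),(170,182)],[150,120])-proj("top",P([FL,BL,[.068,.067,.03]])))
print("side BL BR ",a([(136,36),(248,60)],[170,160])-proj("side",P([BL,BR])), "front edge px",a([(98,136),(222,148)],[170,160]),proj("side",P([[.068,-.067,.016],[.068,.067,.016]])))
# bead top: edge rows of bin in top pic vs predicted rim bead line
print("rim ends px",proj("top",RIM+rot(BY).apply([[0,.105,0],[0,-.105,0]])),a([(175,42),(200,220)],[150,120]))
E
```

```text
top  FL BL fr [[ 1.562  0.338]
 [ 2.197  1.431]
 [ 0.941 -0.964]]
side BL BR  [[ 1.626  0.004]
 [-0.967  3.524]] front edge px [[218.75 227.75]
 [280.75 233.75]] [[218.601 226.121]
 [281.826 236.368]]
rim ends px [[248.97  229.539]
 [235.604 138.814]] [[237.25 140.75]
 [249.75 229.75]]
```

Residuals are within a few millimetres. Descend onto the rim with force watching.

```bash
python3 - <<'E'
from h import *
np.set_printoptions(precision=2,suppress=True)
f0=bot.sense()["ft_force"]
go(hook(0,.006),BY,vel=.06); print(bot.sense()["ft_force"]-f0)
for i in range(5,-9,-1):
    go(hook(0,i*.001),BY,vel=.02); s=bot.sense(); d=s["ft_force"]-f0; print(i,round(s["clock"],2),d,s["ft_torque"])
    if d[2]>2.5: break
bot.wait(.3); s=bot.sense(); print(s["ft_force"]-f0,s["ft_torque"])
for n in("top","side"): cv2.imwrite(f"pics/{n}3.png",bot.read_camera(n)[:,:,::-1])
T=cv2.imread("pics/top3.png")[120:260,150:350];D=cv2.imread("pics/side3.png")[160:340,170:370]
k=lambda a,f:cv2.resize(a,None,fx=f,fy=f,interpolation=cv2.INTER_CUBIC)
D=k(D,2);T=k(T,2);o=np.zeros((360,800,3),np.uint8);o[:280,:400]=T;o[:,400:]=D;cv2.imwrite("pics/hook.png",o)
E
```

```text
[-0.17 -0.54  0.72]
5 8.72 [-0.59 -0.83  0.3 ] [-0.94 -0.15  0.04]
4 8.97 [ 0.05 -0.34  0.96] [-0.94 -0.15  0.01]
3 9.22 [ 0.76 -0.25  0.77] [-0.95 -0.14  0.01]
2 9.47 [ 0.3  -0.02  0.7 ] [-0.94 -0.1  -0.  ]
1 9.72 [ 0.33 -0.5   0.72] [-1.01 -0.11 -0.03]
0 9.97 [ 1.17 -1.37  2.16] [-0.66  0.08  0.05]
-1 10.22 [ 0.77 -3.23  6.37] [-0.15  0.26  0.1 ]
[ 1.25 -4.63  7.9 ] [-0.05  0.35  0.09]
```

View pics/hook.png

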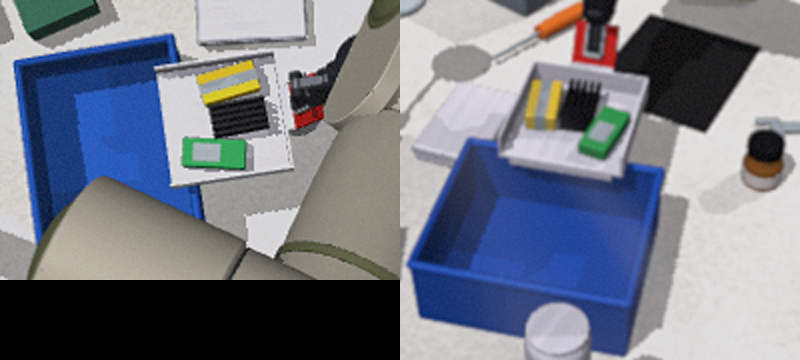

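It is hooked: the lip is inside the rim in the side view and contact is about 8 N right at the predicted height. Now swing about the bead.

```bash
python3 - <<'E'
from h import *
np.set_printoptions(precision=2,suppress=True)
for t in range(5,66,5):
    go(hook(t,-.0005),BY,t,vel=.045); s=bot.sense(); f=s["ft_force"]; print(t,round(s["clock"],2),f,s["ft_torque"],round(s["gripper_width"],4))
    if np.linalg.norm(f)>35: break
bot.wait(.6); s=bot.sense(); print(s["clock"],s["ft_force"],s["ft_torque"])
for n in("top","side"): cv2.imwrite(f"pics/{n}4.png",bot.read_camera(n)[:,:,::-1])
T=cv2.imread("pics/top4.png")[120:260,150:350];D=cv2.imread("pics/side4.png")[160:340,170:370]
k=lambda a,f:cv2.resize(a,None,fx=f,fy=f,interpolation=cv2.INTER_CUBIC)
D=k(D,2);T=k(T,2);o=np.zeros((360,800,3),np.uint8);o[:280,:400]=T;o[:,400:]=D;cv2.imwrite("pics/pour.png",o)
E
```

```text
5 11.07 [ 1.71 -0.58  1.79] [ 0.13  0.19 -0.11] 0.007
10 11.5 [ 0.57 -0.12  0.55] [ 0.29  0.16 -0.09] 0.0065
15 11.93 [ 1.1  -0.39  1.62] [ 0.32  0.24 -0.07] 0.0069
20 12.37 [ 0.64  0.1  -0.11] [ 0.36  0.26 -0.03] 0.0066
25 12.8 [0.59 0.86 0.25] [ 0.54  0.27 -0.09] 0.0067
30 13.23 [ 0.07  1.82 -0.71] [ 0.61  0.31 -0.16] 0.0067
35 13.67 [-0.88  1.81 -0.29] [ 0.72  0.3  -0.08] 0.0069
40 14.1 [ 0.04  2.72 -0.34] [ 0.67  0.25 -0.09] 0.0066
45 14.53 [-0.57  2.34 -1.15] [ 0.8   0.25 -0.1 ] 0.0071
50 14.97 [-0.9   2.14 -1.31] [ 0.89  0.27 -0.1 ] 0.0065
55 15.4 [-0.46  2.13 -2.53] [ 0.9   0.25 -0.08] 0.0069
60 15.83 [-0.25  1.   -1.61] [ 0.97  0.21 -0.09] 0.0071
65 16.27 [-0.41  1.22 -2.93] [ 0.88  0.28 -0.1 ] 0.0067
16.8667 [-0.52  0.94 -2.46] [0.71 0.13 0.  ]
```

View pics/pour.png

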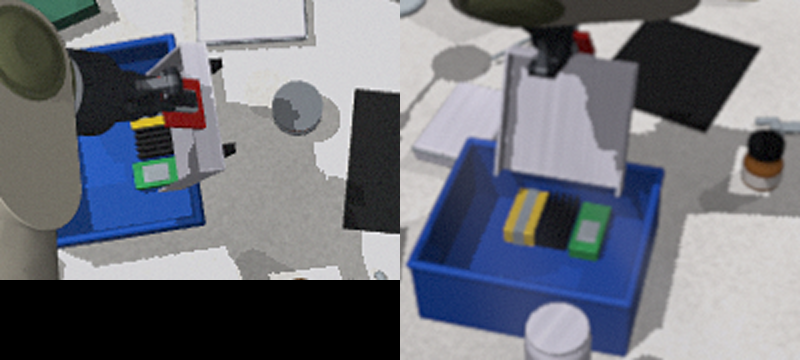

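The tray is empty and all three parts are inside the bin, at about (330–390, 220) in the side crop. Now back to level, carry it back and place it on the mat with force watching.

```bash
python3 - <<'E'
from h import *
np.set_printoptions(precision=2,suppress=True)
for t in range(55,-1,-10): go(hook(max(t,0),.001),BY,max(t,0),vel=.07)
go(hook(0,.001),BY,0,vel=.07)
print(bot.sense()["clock"],bot.sense()["ft_force"])
h=hook(0,.04); go(h,BY,vel=.07)
m,y=MAT; go(np.r_[m[:2],h[2]],y,vel=.13); go(m+[0,0,.012],y,vel=.08); bot.wait(.3)
f0=np.mean([bot.sense()["ft_force"]],axis=0); print(bot.sense()["clock"],f0,bot.sense()["ft_torque"])
for i in range(10,-4,-1):
    go(m+[0,0,i*.001],y,vel=.02); s=bot.sense(); d=s["ft_force"]-f0; print(i,round(s["clock"],2),d,s["ft_torque"])
    if i<=4 and d[2]>2.5: break
    if d[2]>8: break
for n in("top","side"): cv2.imwrite(f"pics/{n}5.png",bot.read_camera(n)[:,:,::-1])
E
```

```text
20.35 [-1.17 -0.86 -2.6 ]
24.7667 [-0.04  1.1  -2.19] [-0.7   0.1   0.07]
10 25.02 [ 0.46 -1.3  -0.47] [-0.6   0.02  0.  ]
9 25.27 [ 0.03 -1.22 -0.02] [-0.63  0.05 -0.01]
8 25.52 [-0.18 -1.53  0.29] [-0.58  0.11 -0.06]
7 25.77 [-0.15 -0.8  -0.42] [-0.67  0.09 -0.  ]
6 26.02 [ 0.67 -0.79 -1.36] [-0.63  0.06  0.01]
5 26.27 [ 0.51 -0.9  -0.83] [-0.62  0.04 -0.  ]
4 26.52 [-0.08 -1.8  -1.85] [-0.65  0.04  0.03]
3 26.77 [ 0.66 -1.11  0.06] [-0.63  0.08 -0.02]
2 27.02 [-0.16 -0.71 -0.43] [-0.59  0.05 -0.  ]
1 27.27 [-0.32 -1.89  0.96] [-0.58  0.08  0.02]
0 27.52 [ 1.48 -1.8   1.96] [-0.42  0.09  0.01]
-1 27.77 [ 0.18 -2.05  7.5 ] [0.14 0.34 0.07]
```

Contact came at the mat height, so the tray is standing flat. Release, retreat and check by colour/corner numbers.

```bash
python3 - <<'E'
from h import *
np.set_printoptions(precision=4,suppress=True)
m,y=MAT
go(m,y,vel=.02); bot.move_gripper(.05,60); bot.wait(.2)
go(m,y,0,.1,vel=.1)
bot.set_joints([-1.457,.381,1.297,0,1.464,.9]); bot.wait(.5)
s=bot.sense(); print(s["clock"],s["ft_force"],s["finger_force"])
im={n:bot.read_camera(n) for n in("top","side")}
for n in im: cv2.imwrite(f"pics/{n}6.png",im[n][:,:,::-1])
def cen(n,lo,hi,box):
    x0,x1,y0,y1=box; M=cv2.inRange(cv2.cvtColor(im[n][y0:y1,x0:x1],cv2.COLOR_RGB2HSV),lo,hi)
    k=cv2.moments(M,True); return (k["m00"],)+((k["m10"]/k["m00"]+x0,k["m01"]/k["m00"]+y0) if k["m00"] else ())
R=dict(lo=(170,120,80),hi=(180,255,255))
M=lambda n,l,h,b:cen(n,np.array(l),np.array(h),b)
print("tab centre expected",[proj(n,m+rot(y).apply([-.0896,0,.0595])) for n in("top","side")])
for n,b in(("top",(380,430,180,225)),("side",(300,345,135,180))): print(n,"red",M(n,(0,150,80),(6,255,255),b),M(n,(172,150,80),(180,255,255),b))
for n,b in(("top",(155,255,135,245)),("side",(175,305,225,335))):
    for c,l,h in(("yellow",(20,120,80),(35,255,255)),("green",(50,80,50),(85,255,255)),("black",(0,0,0),(180,120,45))): print(n,c,M(n,l,h,b))
# bystander shift: difference of before/after outside the work area
for n in im:
    a=cv2.imread(f"pics/{n}0.png"); b=im[n][:,:,::-1]; D=(cv2.absdiff(a,b).max(2)>60).astype(np.uint8)
    D=cv2.morphologyEx(D,cv2.MORPH_OPEN,np.ones((3,3),np.uint8)); _,_,st,_=cv2.connectedComponentsWithStats(D); print(n,[tuple(map(int,q)) for q in st[1:] if q[4]>15])
# tray wall (bright) outline on the mat in the top view
G=cv2.inRange(cv2.cvtColor(im["top"],cv2.COLOR_RGB2HSV),np.array((0,0,120)),np.array((180,40,255)))[170:235,331:400]
c=max(cv2.findContours(G,cv2.RETR_EXTERNAL,cv2.CHAIN_APPROX_NONE)[0],key=cv2.contourArea); r=cv2.minAreaRect(c); print("tray rect",r[0][0]+331,r[0][1]+170,r[1],r[2], proj("top",m+[0,0,.03]))
E
```

```text
31.975 [-0.4038  0.1734  0.3732] 0.0
tab centre expected [array([[408.0133, 202.9183]]), array([[322.8102, 158.9086]])]
top red (317.0, 408.8958990536278, 203.2018927444795) (29.0, 408.6896551724138, 203.24137931034483)
side red (265.0, 323.0452830188679, 156.95471698113207) (9.0, 323.6666666666667, 160.33333333333334)
top yellow (201.0, 226.50746268656718, 175.95522388059703)
top green (255.0, 228.96078431372547, 204.23921568627452)
top black (293.0, 224.05119453924914, 185.3344709897611)
side yellow (219.0, 232.77625570776257, 267.716894977169)
side green (318.0, 264.16037735849056, 275.1069182389937)
side black (371.0, 247.69272237196765, 271.188679245283)
top [(344, 163, 52, 17, 242), (214, 168, 30, 47, 1061), (362, 179, 31, 29, 660), (396, 180, 5, 7, 21), (409, 190, 7, 3, 21), (347, 203, 31, 21, 363), (396, 212, 11, 3, 33), (336, 218, 60, 15, 391), (536, 355, 24, 24, 411), (528, 381, 16, 21, 253)]
side [(504, 54, 6, 10, 38), (471, 137, 9, 9, 59), (484, 147, 6, 4, 22), (328, 160, 4, 6, 18), (269, 162, 28, 28, 227), (288, 169, 50, 43, 966), (273, 182, 11, 12, 63), (222, 254, 53, 36, 1206)]
tray rect 368.95618057250977 200.71011352539062 (62.33698272705078, 57.92835998535156) 5.440331935882568 [[367.339  200.9748]]
```

The tray is within about 4 mm of the mat centre. The parts are in the bin, and nothing changed outside the tray, bin and arm regions. Handing in.

```bash
python3 - <<'E'
from h import *
for a,b in(((226.5,176),(232.8,267.7)),((229,204.2),(264.2,275.1)),((224,185.3),(247.7,271.2))): print(tri(a,b))
s=bot.sense(); print(s["clock"],abs(s["qvel"]).max()); print(bot.job_done())
E
```

```text
(array([0.6100877 , 0.14137938, 0.02084599]), np.float64(0.0005707597345153845))
(array([0.54104188, 0.13429761, 0.01909639]), np.float64(0.002478307365682694))
(array([0.58020738, 0.14446911, 0.02727181]), np.float64(0.012394274664042044))
32.075 0.0019357507361542432
the job is handed in; nothing more can be done
None
```

I handed the job in at 32 s of the 54 s limit: all three parts measured as lying low in the bin, and the empty tray is let go flat on its mat, about 4 mm from the middle. The camera check showed no bystander moved; the handover returned no verdict.

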